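# Fit the wide sanding drum to the bench spindle sander

## Robot

A 6-joint arm with a two-finger parallel gripper is mounted at the origin on the work surface; the furniture and walls round the work are solid. World frame = base frame: x ahead of the robot, y to its left, z up, the work surface at z = 0. Lengths are in m, angles in degrees, forces in N, time in s.
With the tool pointing down it reaches from about 0.375 to 0.925 m from the base axis. Payload 5.7 kg.
Tool frame: the origin (TCP) lies on the centre line of the jaws, within the pads' length; the fingertips stand 17 mm ahead of it and the grasp point (between the pads) lies 2 mm behind it (ctrl.tip_reach is the distance from the TCP to the fingertips, in m); z points along the fingers, y is the line along which they close (so a half turn about z gives the same grasp; the last joint's range is limited). The gripper opens to 88 mm and grips with 3 to 60 N. Pads are 20 mm wide; open, the fingers measure 115 mm over their backs; the gripper's body (75 mm by 178 mm) begins 61 mm behind the grasp point.
Start: joints at [-78.902, 20.558, 86.54, -0, 72.909, -6.595], TCP at [0.182, -0.572, 0.24] pointing down, gripper open.
Joint ranges: [-170.27, 170.27], [-57.76, 135], [12.27, 136.19], [-55.21, 235.2], [11.17, 155.16], [-170.74, 170.74]. Speed limits (degrees/s): [136.94, 136.94, 180, 180, 180, 180].

## Interface

Orientations are given as a 3x3 rotation matrix whose columns are the frame's x, y, z axes.
In Python, from station import ctrl gives the robot as it stands.
- The arm moves only by the tool carry_out, never from a script. Its argument "commands" is a list of rows, each a list of 5 numbers: the finger opening in cm, from 0 to 8.78, then the shift along the world's x, y, z in cm, then the turn about the world's z in degrees. In form: [[claw, dx, dy, dz, turn], ...]. A call has 1 to 10 rows; each row shifts and turns the commanded pose from where the row before left it; what a row does not reach is not made up. A row lasts 1/8 s, in which the tool goes at most 62.5 mm and 10.7 degrees, less where a joint would pass 70% of its speed; a pose out of reach is approached as far as the arm can. A call is refused whole if a number of a shift passes 6.25 or a number of a turn 10.7, either way. A call with a gripper value outside its range is refused whole. The fingers move at their own pace and stop on an object; "squeeze" is the grip in N (left out, the last holds). Time passes only in rows, so rows that do not move let the fingers close. It gives the time, the measured TCP pose, the force, the opening and the grip force at its end, in the units of the state.
- ctrl.get_state(): the state, without advancing time (a new reading comes with each control period).
- ctrl.camera(name): name is "scene" or "top"; returns a dict with "img" (480x640x3 uint8, red, green, blue), "fx", "fy", "cx", "cy" (pixels), "world_to_cam" (4x4, takes a point from world to camera coordinates). Camera axes: x right, y down, z forward; pixel columns grow to the right and rows downward; lengths in m; the calibration is good to about 2 mm. A picture is of the moment at which its call begins. There is no depth.
- ctrl.close_job(): hands the job in; it is judged then, once.
The state is a dict: "t": time; "joints": joint angles; "joint_vel": joint speeds; "tau": joint torques, N m; "tool_pos": TCP position; "tcp_rot": TCP orientation; "ft_force": force on the tool from outside, world axes, zero at the start; "moment": the same for the moment, N m; "gripper_width": finger opening in m; "grasp_force": force on a finger pad.
Only numpy, scipy, OpenCV 4.12 (cv2) and the standard library are available. Lean on these libraries where they do the work, as an engineer would, in place of code of your own. Each camera call takes 0.05 s, during which the arm holds its last target. There are 200 camera calls.

## Task

Lift the round steel cover off the throat of the spindle sander and hang it over the bar behind the machine, one lip either side of the bar. Then take the wide sanding drum (not the narrow one) from the wooden rack, put its shaft into the drive hub, turn it until the key drops into the keyway and keep pushing against the ejector spring until the collar is fully home on the hub. Finish still holding the drum pressed home, because I tighten the lock screw from under the bench while you hold it; leave the narrow drum in its rack and the jar, sanding block, tape measure and test piece where they are.

Things in the scene. Friction and masses are not known exactly. Their poses are not given: they have to be found in the camera images.
- sander: Spindle sander bolted to the bench, does not move: grey housing, aluminium table plate 240 x 280 mm, plate top 70 mm above the bench. Origin on the bench under the hub axis, z up, x towards the machine's back. The plate's round throat, 80 mm diameter, is centred on the hub axis. Behind the plate the bar runs along the sander's y.
- bar_top (a point): Middle of the top face of the bar behind the sander: aluminium extrusion, section 30 x 30 mm, 270 mm long along the sander's y, its top 135 mm above the bench, 155 mm behind the hub axis, on two posts 120 mm either side of the middle. Axes as the sander's.
- cover: Steel throat cover (160 g) on the table plate: disc, 96 mm diameter, 4 mm thick. Origin at the centre of the disc's underside, z up. Black grip on top: 15 mm thick along x, 50 mm long along y, 4 to 38 mm above the origin; pinch it across x. Below, two flat lips 40 mm long along y, 3 mm thick, 22 mm deep, inner faces at x = -26.5 and +26.5 mm, made to straddle the bar.
- drive_hub: Steel drive hub, 44 mm diameter, in the middle of the throat. Origin on the axis at its top face, 55 mm above the bench (15 mm below the plate top), z up. Vertical bore of 21 mm diameter, 47 mm deep. It can turn about z (start within 0.5 rad of the sander's axes) but is stiff, about 0.3 N m, so it stays put while a drum is turned on it with light pressure.
- ejector (a joint): Spring ejector, a small piston in the hub's bore, its face 24 mm below the hub's top face at 0; travel in m, growing as it is pushed down. 5 N at 0, about 10.4 N at 0.018, which is where a drum sits home. It lifts a drum that is let go.
- wide_drum: Wide sanding drum, in either hole of the rack: brown abrasive sleeve of 50 mm diameter, 8 to 88 mm above the origin, nut on top to 100 mm; 0.26 to 0.38 kg. Origin on the axis at the underside of its steel collar (44 mm diameter), z up. Below it the shaft: 18 mm diameter, 42 mm long, chamfered end. Home: origin at the hub's origin, +x along the hub's +x. A white mark on top points to the key (+x).
- narrow_drum: The narrow sanding drum in the other hole of the rack, 26 mm diameter, otherwise alike. Stays there.
- rack: Pine rack block, 180 x 72 mm, 48 mm high, two holes of 31 mm diameter 55 mm either side of its origin along its x, in which the drums hang by their collars; fixed. Origin on the bench under its centre. The drums' shafts reach 42 mm down into it.
- nail_jar: Jar, 64 mm diameter, 86 mm tall, standing left behind the sander; bystander. Origin at its foot.
- sanding_block: Cork sanding block, 62 x 105 x 32 mm, bystander. Origin at the middle of its underside.
- tape_measure: Tape measure, 40 x 83 x 66 mm, bystander. Origin at the middle of its underside.
- test_piece: Stained wood test piece, 63 x 90 x 19 mm, bystander behind the rack. Origin at the middle of its underside.
- keyway (a point): The hub's one keyway, seen in its top face: a slot 8.5 mm wide, open to the bore, out to 15 mm from the axis, full depth. This point lies in it 12.5 mm from the axis along the hub's +x, at the top face. Axes as the hub's.
- drum_key (a point): Lower end of the wide drum's one key, 10 mm from its axis along the drum's +x. The key is 6 mm wide, reaches 14 mm from the axis, and runs 4 to 28 mm below the drum's origin: the last 14 mm of shaft enter the bore freely, then the key lands on the hub face unless it is over the keyway. At the start its direction is within 1.4 rad of the keyway's. Axes as the drum's.

How it is judged (in metres and radians):
On the way, in this order (a step that is already met when the one before it is completed fails the run):
1. the cover hangs over the bar, a lip either side, and is let go (z of cover in the frame of bar_top between -0.004 and 0.004 m and x of cover in the frame of bar_top between -0.015 and 0.015 m and y of cover in the frame of bar_top between -0.13 and 0.13 m and angle between cover's own z axis and vertical below 0.12 rad and contact force between the fingers and cover below 0.1 N), for 0.2 s.
2. the wide drum's key has slipped into the hub's keyway (z of wide_drum in the frame of drive_hub below 0.022 m and horizontal distance between wide_drum and drive_hub below 0.004 m and angle between the x axis of wide_drum and the x axis of drive_hub, either way round below 0.35 rad), for 0.1 s.
At the end, for the whole second after the job is handed in: The fingers hold the wide drum (over 3 N) pressed home: collar within 2.5 mm of the hub face, upright, key in the keyway, ejector in over 14.5 mm. The cover hangs level on the bar behind, a lip either side, let go. The narrow drum is still in its rack hole (within 20 mm) (all of step 1 and z of wide_drum in the frame of drive_hub below 0.0025 m and horizontal distance between wide_drum and drive_hub below 0.0035 m and angle between the x axis of wide_drum and the x axis of drive_hub, either way round below 0.35 rad and angle between wide_drum's own z axis and vertical below 0.08 rad and value of joint ejector above 0.0145 m and contact force between the fingers and wide_drum above 3 N and distance of narrow_drum from where it was at the start of the episode below 0.02 m); the arm keeps its last pose, push and grip.
It fails at once if the narrow drum is taken or knocked (distance of narrow_drum from where it was at the start of the episode above 0.02 m).
It fails at once if a bystander is shoved away (distance of any of nail_jar, sanding_block, tape_measure, test_piece from where it was at the start of the episode above 0.03 m).
It also fails if it takes over 51 s, if anything falls off the work surface, if the arm or the gripper's body presses on something with over 40 N, if the wrist force passes 120 N, or if a joint passes its speed limit or range.

## Working session

There is one attempt and no reset: what is moved stays moved. The work goes in short steps, Python scripts to look and compute and a tool call to move; the robot and the scene stay as the last step left them, time stands still between calls to the robot, and variables do not carry over. Pictures are saved under pics/ and viewed, at most 10 in all, crops included, and the job is handed in when it is done.

Besides the shell and the picture viewer there is one more tool, called after "Call:" in YAML: its name, and indented under it one key for each argument. carry_out: Moves the arm, as the interface text tells. Its arguments: {"type":"object","properties":{"commands":{"type":"array"},"squeeze":{"type":"number"}},"required":["commands"]}

```bash
mkdir -p pics
python3 - <<'E'
from station import ctrl
import cv2,numpy as np
for n in("top","scene"):
    c=ctrl.camera(n); cv2.imwrite(f"pics/{n}0.png",c["img"][:,:,::-1]); print(n,c["fx"],c["fy"],c["cx"],c["cy"],np.round(c["world_to_cam"],4).tolist())
s=ctrl.get_state();print(s["t"],s["tool_pos"],np.round(s["tcp_rot"],3).tolist(),s["gripper_width"])
E
```

```text
top 459.31530776782347 459.31530776782347 324.090962461105 239.228026589441 [[0.0042, -1.0, 0.0002, -0.0193], [-0.987, -0.0042, -0.1606, 0.5437], [0.1606, 0.0005, -0.987, 1.0394], [0.0, 0.0, 0.0, 1.0]]
scene 540.1930862912344 540.1930862912344 318.16055833585006 237.54050094497308 [[-0.5617, -0.8271, -0.02, 0.2828], [-0.467, 0.3369, -0.8176, 0.345], [0.6829, -0.4499, -0.5755, 1.0288], [0.0, 0.0, 0.0, 1.0]]
0.1 [ 0.18222198 -0.57106096  0.23890595] [[0.953, 0.304, -0.0], [0.304, -0.953, 0.002], [0.0, -0.002, -1.0]] 0.08769178810545435
```

View pics/top0.png

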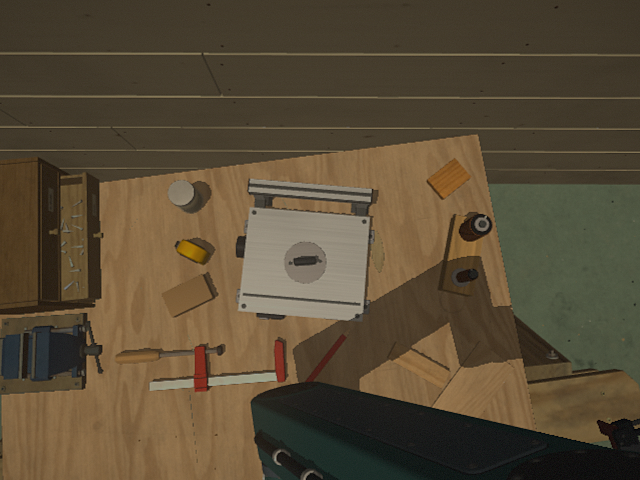

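View pics/scene0.png

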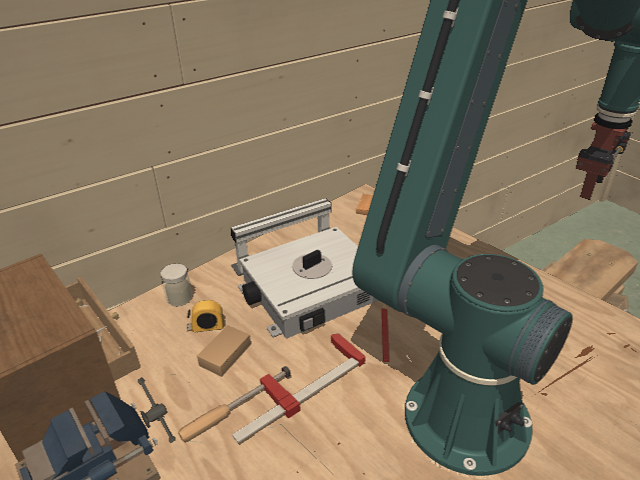

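The top view shows the cover at (305,262) with its grip at about (304,261). The bar runs from (249,185) to (374,196), the wide drum is at (478,226) and the narrow drum at (465,278). I'll zoom in once to measure.

```bash
cat > h.py <<'E'
from station import ctrl
import cv2,numpy as np
def cam(n="top"): return ctrl.camera(n)
def ray(c,u,v,z):
    M=np.array(c["world_to_cam"]);R,t=M[:3,:3],M[:3,3];o=-R.T@t
    d=R.T@np.array([(u-c["cx"])/c["fx"],(v-c["cy"])/c["fy"],1]);return o+d*(z-o[2])/d[2]
def proj(c,p):
    M=np.array(c["world_to_cam"]);q=M[:3,:3]@np.array(p)+M[:3,3];return np.array([c["fx"]*q[0]/q[2]+c["cx"],c["fy"]*q[1]/q[2]+c["cy"]])
E
python3 - <<'E'
from h import *
c=cam();im=c["img"][:,:,::-1]
a=cv2.resize(im[175:325,232:382],(600,600),interpolation=cv2.INTER_CUBIC)
b=cv2.resize(im[208:298,440:500],(200,300),interpolation=cv2.INTER_CUBIC)
d=cv2.resize(im[212:242,464:494],(200,200),interpolation=cv2.INTER_CUBIC)
o=np.zeros((600,800,3),np.uint8);o[:,:600]=a;o[:300,600:]=b;o[300:500,600:]=d
o=np.clip(o*1.6,0,255).astype(np.uint8)
cv2.imwrite("pics/z1.png",o)
E
```

```text
(no output)
```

View pics/z1.png

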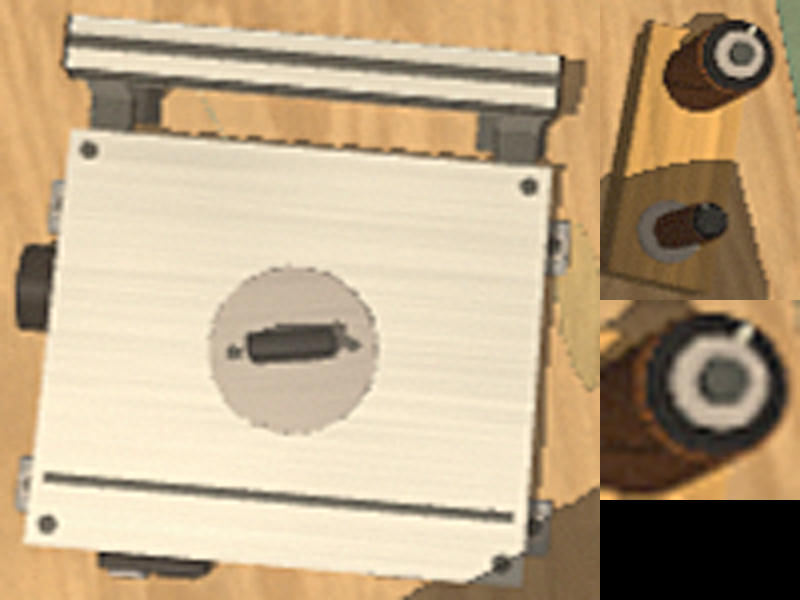

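Run:
```python
from h import *
c=cam()
S=lambda x,y,z:ray(c,232+(x+.5)/4-.5,175+(y+.5)/4-.5,z)
D=lambda x,y,z:ray(c,464+(x-600+.5)/6.667-.5,212+(y-300+.5)/6.667-.5,z)
p=lambda n,v:print(n,np.round(v,4))
for n,a in (("sc",[(89,150),(529,186),(47,524),(501,565)]),):
    q=[S(x,y,.07) for x,y in a];[p(n,i) for i in q];p("mean",np.mean(q,0))
    ang=lambda v:np.degrees(np.arctan2(v[1],v[0]))
    p("yaw",[ang(q[0]-q[2]),ang(q[1]-q[3]),ang(q[0]-q[1])-90,ang(q[2]-q[3])-90])
q=[S(x,y,.135) for x,y in[(70,17),(559,56),(68,70),(557,107)]];[p("bar",i) for i in q];p("mean",np.mean(q,0));p("yaw",[ang(q[0]-q[1])-90,ang(q[2]-q[3])-90])
p("disc",S(293,350,.074));a,b=S(235,352,.076),S(350,343,.076);p("bolts",[*a,*b,ang(a-b)-90])
p("discx",[*S(208,350,.074),*S(378,350,.074),*S(293,265,.074),*S(293,435,.074)])
a,b=S(247,347,.108),S(338,340,.108);p("grip",[*a,*b,ang(a-b)-90]);p("gripmid",(a+b)/2)
a=D(722,381,.148);b=D(745,330,.136);p("nut",a);p("sleevetop",D(717,383,.136));p("mark",b);p("ang",ang(D(745,330,.136)-D(719,382,.136)))
p("narrow",ray(c,440+(710-600)/3.33,208+220/3.33,.148))
for ctr in [(.7,.02)]:pass
```

```text
sc [0.6027 0.1463 0.07  ]
sc [ 0.5824 -0.109   0.07  ]
sc [0.3876 0.1637 0.07  ]
sc [ 0.3659 -0.0913  0.07  ]
mean [0.4846 0.0274 0.07  ]
yaw [-4.6322 -4.6966 -4.5328 -4.8562]
bar [0.6631 0.1487 0.135 ]
bar [ 0.6421 -0.1205  0.135 ]
bar [0.633  0.1489 0.135 ]
bar [ 0.6133 -0.1191  0.135 ]
mean [0.6379 0.0145 0.135 ]
yaw [-4.4673 -4.2064]
disc [0.486  0.0264 0.074 ]
bolts [ 0.4845  0.0592  0.076   0.4899 -0.006   0.076   4.7412]
discx [ 0.4858  0.0747  0.074   0.4862 -0.0219  0.074   0.5349  0.0269  0.074
  0.4378  0.0259  0.074 ]
grip [4.8370e-01 5.0300e-02 1.0800e-01 4.8780e-01 2.0000e-04 1.0800e-01
 4.6661e+00]
gripmid [0.4858 0.0253 0.108 ]
nut [ 0.5619 -0.3548  0.148 ]
sleevetop [ 0.5636 -0.3573  0.136 ]
mark [ 0.5813 -0.3673  0.136 ]
ang -28.389
narrow [ 0.4539 -0.3307  0.148 ]
```

The screws, bar and disc agree: hub axis at about (0.4847, 0.0268), sander yaw −4.6°, cover yaw +4.7° with its grip centred at (0.486, 0.0255). The wide drum is at (0.562, −0.356) with its mark at about −28°. Now I'll move over the cover.

Call:
carry_out:
  commands:
    - [6, 2.5, 5, 0, 7.7]
    - [6, 2.5, 5, 0, 7.7]
    - [6, 2.5, 5, 0, 7.7]
    - [6, 2.5, 5, 0, 7.7]
    - [6, 2.5, 5, 0, 7.7]
    - [6, 2.5, 5, 0, 7.7]
    - [6, 2.5, 5, 0, 7.7]
    - [6, 2.5, 5, 0, 7.7]
    - [6, 2.5, 5, 0, 7.7]
    - [6, 2.5, 5, 0, 7.7]
  squeeze: 25

```text
t: 1.45
tool_pos: [0.4329, -0.0699, 0.2398]
tcp_rot: [[-0.086, 0.996, 0.0], [0.996, 0.086, -0.0], [-0.0, 0.0, -1.0]]
ft_force: [0.7, -0.6, -0.2]
gripper_width: 0.06
grasp_force: 0.0
```

Call:
carry_out:
  commands:
    - [5, 2.5, 5, -2, 0]
    - [5, 2.5, 4.7, -2, 0]
    - [5, 0, 0, 0, 0]
    - [5, 0, 0, 0, 0]

```text
t: 1.95
tool_pos: [0.4819, 0.0252, 0.1995]
tcp_rot: [[-0.083, 0.997, -0.001], [0.997, 0.083, -0.0], [-0.0, -0.001, -1.0]]
ft_force: [-0.6, -0.1, -0.4]
gripper_width: 0.0499
grasp_force: 0.0
```

```bash
cat >> h.py <<'E'
def st():
    s=ctrl.get_state();R=np.array(s["tcp_rot"]);print(round(s["t"],2),np.round(s["tool_pos"],4),"yawY",round(np.degrees(np.arctan2(R[1,1],R[0,1])),2),"tilt",np.round(R[:2,2],4),"w",round(s["gripper_width"],4),"g",round(s["grasp_force"],1),"F",np.round(s["ft_force"],1),"j",np.round(s["joints"],1));return s
E
python3 -c "from h import *;st();print(ctrl.tip_reach)"
```

```text
1.95 [0.4819 0.0252 0.1995] yawY 4.75 tilt [-0.0011 -0.0004] w 0.0499 g 0.0 F [-0.6 -0.1 -0.4] j [ -5.2  13.5 103.5  -0.   63.1  -9.9]
0.017
```

Call:
carry_out:
  commands:
    - [5, 0.4, 0, -4, 0]
    - [5, 0, 0, -4, 0]
    - [5, 0, 0, -2.2, 0]
    - [5, 0, 0, 0, 0]
    - [0, 0, 0, 0, 0]
    - [0, 0, 0, 0, 0]
    - [0, 0, 0, 0, 0]
    - [0, 0, 0, 0, 0]
  squeeze: 30

```text
t: 2.95
tool_pos: [0.4867, 0.0254, 0.0982]
tcp_rot: [[-0.082, 0.997, 0.001], [0.997, 0.082, -0.0], [-0.0, 0.001, -1.0]]
ft_force: [0.6, -0.3, 4.7]
gripper_width: 0.015
grasp_force: 30.0
```

```bash
python3 -c "from h import *;st()"
```

```text
2.95 [0.4867 0.0254 0.0982] yawY 4.7 tilt [ 0.0009 -0.0001] w 0.015 g 30.0 F [ 0.6 -0.3  4.7] j [ -5.1  22.1 109.1  -0.   48.7  -9.8]
```

Call:
carry_out:
  commands:
    - [0, 0, 0, 2, 0]
    - [0, 0, 0, 4, 0]
    - [0, 0, 0, 4, -4.6]
    - [0, 0, 0, 2, -4.6]
    - [0, 3, -0.2, 0, 0]
    - [0, 4, -0.3, 0, 0]
    - [0, 4, -0.3, 0, 0]
    - [0, 3, -0.2, 0, 0]
    - [0, 1.1, -0.1, 0, 0]
    - [0, 0, 0, 0, 0]

```text
t: 4.2
tool_pos: [0.6368, 0.0145, 0.217]
tcp_rot: [[0.078, 0.997, -0.002], [0.997, -0.078, 0.0], [0.0, -0.002, -1.0]]
ft_force: [-0.7, 0.5, -1.2]
gripper_width: 0.0148
grasp_force: 30.0
```

Run:
```python
from h import *
st()
c=cam();im=c["img"]
a=cv2.resize(im[165:285,222:382],(800,600),interpolation=cv2.INTER_CUBIC)[:,:,::-1]
cv2.imwrite("pics/z2.png",np.clip(a*1.6,0,255))
```

```text
4.2 [0.6368 0.0145 0.217 ] yawY -4.5 tilt [-0.0016  0.0001] w 0.0148 g 30.0 F [-0.7  0.5 -1.2] j [-4.9 24.7 83.2 -0.  72.2 -0.4][ WARN:0@0.784] global loadsave.cpp:1063 imwrite_ Unsupported depth image for selected encoder is fallbacked to CV_8U.
```

View pics/z2.png

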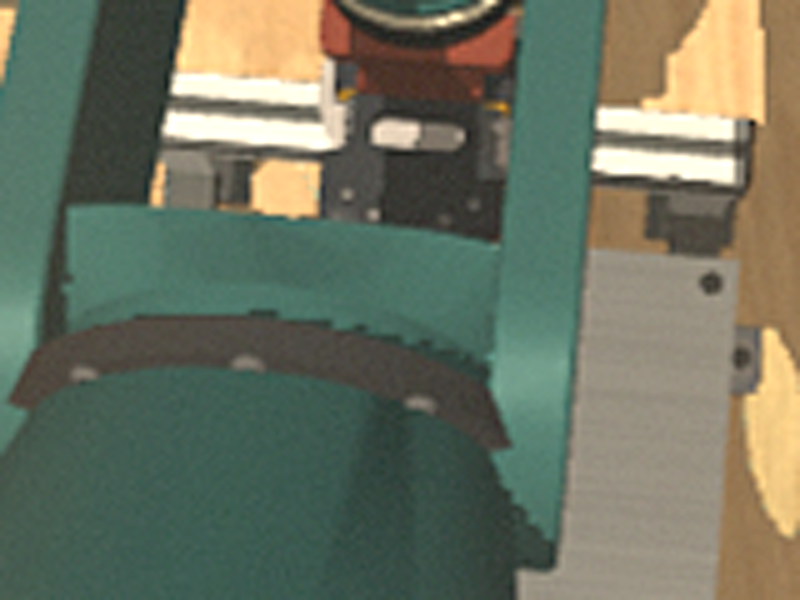

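The arm hides the cover from above. The measured pose puts it over the bar (x within 1–2 mm, yaw −4.5°), so I'll lower it.

Call:
carry_out:
  commands:
    - [0, 0.1, 0, -2, 0]
    - [0, 0, 0, -1.5, 0]
    - [0, 0, 0, -1, 0]
    - [0, 0, 0, -0.6, 0]
    - [0, 0, 0, -0.2, 0]
    - [0, 0, 0, 0, 0]
    - [0, 0, 0, 0, 0]

```text
t: 5.12
tool_pos: [0.6387, 0.0144, 0.1651]
tcp_rot: [[0.079, 0.997, 0.001], [0.997, -0.079, -0.0], [0.0, 0.001, -1.0]]
ft_force: [-0.4, 0.6, -1.6]
gripper_width: 0.015
grasp_force: 30.0
```

Call:
carry_out:
  commands:
    - [0, 0, 0, -0.1, 0]
    - [0, 0, 0, -0.1, 0]
    - [0, 0, 0, 0, 0]

```text
t: 5.5
tool_pos: [0.6385, 0.0144, 0.1632]
tcp_rot: [[0.079, 0.997, 0.001], [0.997, -0.079, -0.0], [-0.0, 0.001, -1.0]]
ft_force: [-1.1, 0.1, 3.0]
gripper_width: 0.0148
grasp_force: 30.0
```

Contact is made (force went from −1.6 to +3 N) at the expected height. I'll release and rise.

Call:
carry_out:
  commands:
    - [4, 0, 0, 0, 0]
    - [4, 0, 0, 0, 0]
    - [4, 0, 0, 0, 0]
    - [4, 0, 0, 2, 0]
    - [4, 0, 0, 4, 0]
    - [4, 0, 0, 4, 0]
    - [4, -3, -4, 0, 0]
    - [6, -3, -5, 0, 0]
    - [7, -2, -5.5, 0, 0]
    - [7, -1, -6, 0, 0]

```text
t: 6.75
tool_pos: [0.5471, -0.1916, 0.2629]
tcp_rot: [[0.078, 0.997, 0.0], [0.997, -0.078, 0.0], [0.0, 0.0, -1.0]]
ft_force: [1.2, -0.2, 0.2]
gripper_width: 0.0664
grasp_force: 0.0
```

Call:
carry_out:
  commands:
    - [7, -1, -6, 0, 0]
    - [7, 0, -6, 0, 0]
    - [7, 0, 0, 0, 0]

```text
t: 7.12
tool_pos: [0.538, -0.315, 0.2624]
tcp_rot: [[0.083, 0.997, 0.0], [0.997, -0.083, -0.002], [-0.002, 0.001, -1.0]]
ft_force: [-0.9, 0.0, 0.9]
gripper_width: 0.0697
grasp_force: 0.0
```

Run:
```python
from h import *
st()
c=cam();im=c["img"]
a=cv2.resize(im[170:290,240:400],(800,600),interpolation=cv2.INTER_CUBIC)[:,:,::-1]
cv2.imwrite("pics/z3.png",np.clip(a*1.6,0,255).astype(np.uint8))
```

```text
7.12 [ 0.538  -0.315   0.2624] yawY -4.78 tilt [ 0.0004 -0.0017] w 0.0697 g 0.0 F [-0.9  0.   0.9] j [-36.7  21.4  81.9  -0.1  76.6 -31.9]
```

View pics/z3.png

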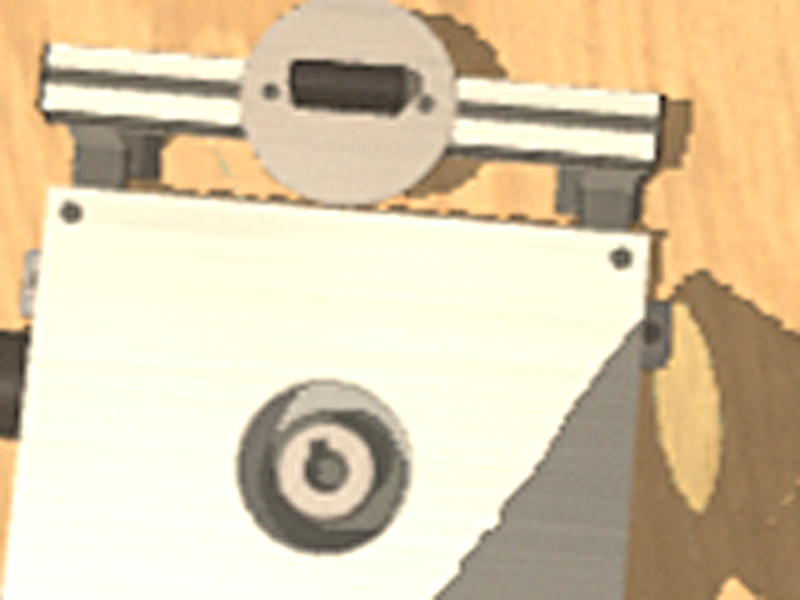

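The cover hangs on the bar, with its disc centred at (348,98) in the crop and level. The hub is at (325,471) and the keyway notch at about (319,443). I'll measure the keyway angle, and the drum's mark by the same method.

```bash
cat >> h.py <<'E'
def prof(c,ctr,z,r0,r1,step=10):
    g=cv2.cvtColor(c["img"],cv2.COLOR_RGB2GRAY).astype(np.float32);out=[]
    A=np.arange(-180,180,step)
    for a in A:
        u=np.array([proj(c,[ctr[0]+r*np.cos(np.radians(a)),ctr[1]+r*np.sin(np.radians(a)),z]) for r in np.linspace(r0,r1,5)],np.float32)
        out.append(cv2.remap(g,u[:,:1].copy(),u[:,1:].copy(),cv2.INTER_LINEAR).mean())
    return A,np.array(out)
E
python3 - <<'E'
from h import *
c=cam()
S=lambda x,y,z:ray(c,240+(x+.5)/5-.5,170+(y+.5)/5-.5,z)
h=S(325,471,.055);print("hub",h,"bore",S(326,468,.055),"throat",S(324,466,.07),"key",S(319,443,.055),"cover",S(348,100,.139))
for x,y in((.4847,.0268),(h[0],h[1])):
    A,p=prof(c,(x,y),.055,.0115,.0145);print(np.c_[A,p.round()].astype(int)[9:28].tolist())
    A,p=prof(c,(x,y),.055,.017,.0205,20);print(p.round().astype(int))
    A,p=prof(c,(x,y),.055,.022,.0245,20);print(p.round().astype(int))
# hub bright blob
g=cv2.cvtColor(c["img"],cv2.COLOR_RGB2GRAY)
E
```

```text
hub [0.48419434 0.0277863  0.055     ] bore [0.485591   0.02733876 0.055     ] throat [0.48486334 0.02762485 0.07      ] key [0.49722298 0.03071178 0.055     ] cover [0.63816187 0.0159157  0.139     ]
[[-90, 136], [-80, 137], [-70, 139], [-60, 136], [-50, 134], [-40, 132], [-30, 135], [-20, 136], [-10, 135], [0, 104], [10, 73], [20, 66], [30, 68], [40, 96], [50, 123], [60, 128], [70, 127], [80, 129], [90, 130]]
[134 137 128 127 125 126 132 130 131 133 134 138 138 137 138 138 138 137]
[ 84  78  70  72  61  60  65  66  64  78  90  94  99 100  89  89  85  80]
[[-90, 129], [-80, 131], [-70, 134], [-60, 130], [-50, 127], [-40, 127], [-30, 130], [-20, 132], [-10, 119], [0, 87], [10, 65], [20, 65], [30, 79], [40, 116], [50, 131], [60, 133], [70, 134], [80, 137], [90, 137]]
[130 135 130 131 131 133 138 135 135 134 134 138 136 134 133 136 134 132]
[79 78 71 73 72 75 83 79 75 85 90 91 93 88 72 71 69 69]
```

Call:
carry_out:
  commands:
    - [8.6, 2.4, -4.1, 0, 0]
    - [8.6, 0, 0, -3, 0]
    - [8.6, 0, 0, -4, 0]
    - [8.6, 0, 0, -4, 0]
    - [8.6, 0, 0, -2, 0]
    - [8.6, 0, 0, -1.2, 0]
    - [4, 0, 0, 0, 0]
    - [4, 0, 0, 0, 0]
    - [4, 0, 0, 0, 0]
  squeeze: 6

```text
t: 8.35
tool_pos: [0.563, -0.352, 0.1219]
tcp_rot: [[0.078, 0.997, 0.002], [0.997, -0.078, -0.001], [-0.001, 0.002, -1.0]]
ft_force: [-0.2, -0.1, 0.1]
gripper_width: 0.0595
grasp_force: 0.0
```

```bash
python3 -c "from h import *;st()"
```

```text
8.35 [ 0.563  -0.352   0.1219] yawY -4.5 tilt [ 0.0015 -0.0012] w 0.0595 g 0.0 F [-0.2 -0.1  0.1] j [-38.   32.1  85.   -0.   62.7 -33.5]
```

Call:
carry_out:
  commands:
    - [4, 0, -0.4, -0.2, 0]
    - [4, 0, 0, 0, 0]
    - [4, 0, 0, 0, 0]
    - [4, 0, 0, 0, 0]

```text
t: 8.85
tool_pos: [0.5623, -0.3558, 0.1191]
tcp_rot: [[0.079, 0.997, -0.0], [0.997, -0.079, -0.0], [-0.0, -0.0, -1.0]]
ft_force: [-1.0, 0.8, 5.4]
gripper_width: 0.05
grasp_force: 6.0
```

Call:
carry_out:
  commands:
    - [6.5, 0, 0, 0, 0]
    - [6.5, 0, 0, 0, 0]
    - [6.5, 0, 0, 0, -10]
    - [6.5, 0, 0, 0, -10]
    - [6.5, 0, 0, 0, -10]
    - [6.5, 0, 0, 0, -10]
    - [6.5, 0, 0, 0, -10]
    - [6.5, 0, 0, 0, -10]
    - [6.5, 0, 0, 0, -10]

```text
t: 9.98
tool_pos: [0.5623, -0.3556, 0.1183]
tcp_rot: [[0.965, 0.262, -0.0], [0.262, -0.965, 0.0], [-0.0, -0.0, -1.0]]
ft_force: [-0.6, -0.6, 0.3]
gripper_width: 0.0652
grasp_force: 0.0
```

Call:
carry_out:
  commands:
    - [6.5, 0, 0, 0, -10]
    - [6.5, 0, 0, 0, -10]
    - [4, 0, 0, 0, 0]
    - [4, 0, 0, 0, 0]
    - [4, 0, 0, 0, 0]
    - [4, 0, 0, 0, 0]
  squeeze: 45

```text
t: 10.72
tool_pos: [0.5623, -0.3555, 0.1184]
tcp_rot: [[0.997, -0.078, -0.0], [-0.078, -0.997, 0.0], [-0.0, -0.0, -1.0]]
ft_force: [0.4, 0.5, -2.0]
gripper_width: 0.0494
grasp_force: 45.0
```

```bash
python3 -c "from h import *;st()"
```

```text
10.72 [ 0.5623 -0.3555  0.1184] yawY -94.45 tilt [-0.0001  0.0003] w 0.0494 g 45.0 F [ 0.4  0.5 -2. ] j [-38.3  32.5  84.9   0.   62.6  56.2]
```

Call:
carry_out:
  commands:
    - [4, 0, 0, 2, 0]
    - [4, 0, 0, 4, 0]
    - [4, 0, 0, 5, 0]
    - [4, 0, 0, 5, 0]
    - [4, -1, 4, 0, 5]
    - [4, -1, 5, 0, 5]
    - [4, -1, 5, 0, 5]
    - [4, -1, 5, 0, 5]
    - [4, -1, 5, 0, 5]
    - [4, -1, 5, 0, 5]

```text
t: 11.98
tool_pos: [0.5014, -0.064, 0.2783]
tcp_rot: [[0.901, 0.433, -0.001], [0.433, -0.901, 0.0], [-0.0, -0.001, -1.0]]
ft_force: [0.8, -0.0, -2.6]
gripper_width: 0.0499
grasp_force: 45.0
```

Call:
carry_out:
  commands:
    - [4, -1, 5, 0, 5]
    - [4, -0.8, 4, 0, 5]
    - [4, 0, 0.3, -1, 5]
    - [4, 0, 0, 0, 0]
    - [4, 0, 0, 0, 0]

```text
t: 12.6
tool_pos: [0.4844, 0.027, 0.2687]
tcp_rot: [[0.762, 0.648, -0.0], [0.648, -0.762, -0.0], [-0.0, -0.0, -1.0]]
ft_force: [-0.2, 0.5, -2.5]
gripper_width: 0.0497
grasp_force: 45.0
```

Run:
```python
from h import *
st()
c=cam("scene");im=c["img"][:,:,::-1]
u,v=proj(c,[.4846,.0275,.15]).astype(int);print(u,v)
c2=cam();i2=c2["img"][:,:,::-1];u2,v2=proj(c2,[.4846,.0275,.15]).astype(int)
a=cv2.resize(im[v-100:v+80,u-70:u+50],(400,600),interpolation=cv2.INTER_CUBIC)
b=cv2.resize(i2[v2-60:v2+60,u2-40:u2+40],(400,600),interpolation=cv2.INTER_CUBIC)
cv2.imwrite("pics/z4.png",np.clip(np.hstack([a,b])*1.5,0,255).astype(np.uint8))
```

```text
12.6 [0.4844 0.027  0.2687] yawY -49.61 tilt [-0.0002 -0.0001] w 0.0497 g 45.0 F [-0.2  0.5 -2.5] j [-5.   9.4 97.9 -0.  72.7 44.6]
311 239
```

View pics/z4.png

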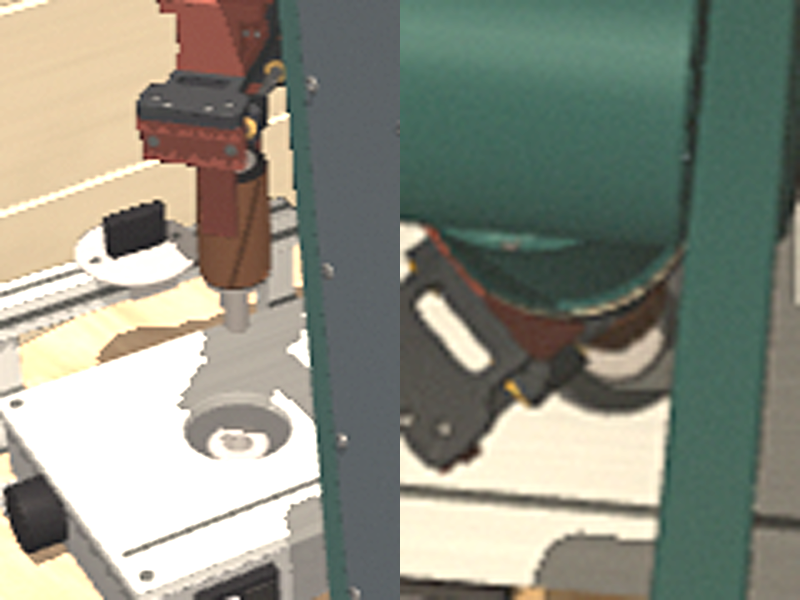

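The scene view shows the cover level on the bar and the drum upright, with its shaft (235,325) above the bore (237,440). I'll go down to just inside the bore.

Call:
carry_out:
  commands:
    - [4, 0, 0, -3, 0]
    - [4, 0, 0, -3, 0]
    - [4, 0, 0, -2.5, 0]
    - [4, 0, 0, -1, 0]
    - [4, 0, 0, -0.5, 0]
    - [4, 0, 0, -0.4, 0]
    - [4, 0, 0, -0.4, 0]
    - [4, 0, 0, 0, 0]

```text
t: 13.7
tool_pos: [0.4844, 0.0274, 0.1607]
tcp_rot: [[0.76, 0.649, 0.0], [0.649, -0.76, 0.0], [0.0, 0.0, -1.0]]
ft_force: [0.5, -0.3, -1.8]
gripper_width: 0.0493
grasp_force: 45.0
```

```bash
python3 -c "from h import *;s=st();print(s['moment'])"
```

```text
13.7 [0.4844 0.0274 0.1607] yawY -49.51 tilt [0.0001 0.0001] w 0.0493 g 45.0 F [ 0.5 -0.3 -1.8] j [ -4.9  16.6 105.8   0.   57.6  44.6]
[-0.05975297 -0.00919872 -0.0130132 ]
```

Call:
carry_out:
  commands:
    - [4, 0, 0, -0.4, 0]
    - [4, 0, 0, -0.3, 0]
    - [4, 0, 0, -0.2, 0]
    - [4, 0, 0, 0, 0]

```text
t: 14.2
tool_pos: [0.4841, 0.0274, 0.1514]
tcp_rot: [[0.761, 0.649, -0.001], [0.649, -0.761, 0.0], [-0.0, -0.001, -1.0]]
ft_force: [0.3, -0.2, -3.1]
gripper_width: 0.0492
grasp_force: 45.0
```

Call:
carry_out:
  commands:
    - [4, 0, 0, -0.2, 0]
    - [4, 0, 0, -0.2, 0]
    - [4, 0, 0, 0, 0]

```text
t: 14.58
tool_pos: [0.4842, 0.0275, 0.1474]
tcp_rot: [[0.76, 0.649, -0.0], [0.649, -0.76, 0.0], [-0.0, -0.0, -1.0]]
ft_force: [-0.3, 0.8, -3.5]
gripper_width: 0.0495
grasp_force: 45.0
```

The key went straight in with no landing force. Now I'll push against the ejector.

Call:
carry_out:
  commands:
    - [4, 0, 0, -0.3, 0]
    - [4, 0, 0, -0.3, 0]
    - [4, 0, 0, -0.3, 0]
    - [4, 0, 0, 0, 0]
  squeeze: 60

```text
t: 15.08
tool_pos: [0.4844, 0.0275, 0.1387]
tcp_rot: [[0.761, 0.649, 0.0], [0.649, -0.761, 0.0], [0.0, -0.0, -1.0]]
ft_force: [-0.2, 1.9, 1.4]
gripper_width: 0.0496
grasp_force: 60.0
```

```bash
python3 -c "from h import *;s=st();print(s['moment'])"
```

```text
15.07 [0.4844 0.0275 0.1387] yawY -49.51 tilt [0.0001 0.0003] w 0.0496 g 60.0 F [-0.2  1.9  1.4] j [ -4.9  18.4 107.2   0.   54.4  44.6]
[0.36627376 0.26774797 0.01348937]
```

Call:
carry_out:
  commands:
    - [4, 0, 0, -0.3, 0]
    - [4, 0, 0, -0.3, 0]
    - [4, 0, 0, -0.3, 0]
    - [4, 0, 0, -0.2, 0]
    - [4, 0, 0, 0, 0]

```text
t: 15.7
tool_pos: [0.4845, 0.0275, 0.1278]
tcp_rot: [[0.761, 0.649, 0.0], [0.649, -0.761, 0.0], [0.0, 0.0, -1.0]]
ft_force: [-1.0, 2.1, 6.3]
gripper_width: 0.0493
grasp_force: 60.0
```

```bash
python3 -c "from h import *;s=st();print(s['moment'])"
```

```text
15.7 [0.4845 0.0275 0.1278] yawY -49.51 tilt [0.0004 0.0003] w 0.0493 g 60.0 F [-1.   2.1  6.3] j [ -4.9  19.3 107.8   0.   52.9  44.6]
[0.52801312 0.34829828 0.04345569]
```

Call:
carry_out:
  commands:
    - [4, 0, 0, -0.1, 0]
    - [4, 0, 0, -0.1, 0]
    - [4, 0, 0, 0, 0]

```text
t: 16.08
tool_pos: [0.4845, 0.0276, 0.126]
tcp_rot: [[0.761, 0.649, 0.0], [0.649, -0.761, 0.0], [0.001, 0.0, -1.0]]
ft_force: [-2.8, 2.3, 6.9]
gripper_width: 0.0492
grasp_force: 60.0
```

Call:
carry_out:
  commands:
    - [4, 0, 0, -0.1, 0]
    - [4, 0, 0, 0, 0]

```text
t: 16.32
tool_pos: [0.4846, 0.0276, 0.1253]
tcp_rot: [[0.76, 0.649, 0.001], [0.649, -0.76, 0.0], [0.001, 0.0, -1.0]]
ft_force: [-2.8, 2.7, 10.9]
gripper_width: 0.0495
grasp_force: 60.0
```

Call:
carry_out:
  commands:
    - [4, 0, 0, -0.1, 0]
    - [4, 0, 0, 0, 0]

```text
t: 16.58
tool_pos: [0.4846, 0.0276, 0.1252]
tcp_rot: [[0.761, 0.649, 0.001], [0.649, -0.761, 0.0], [0.001, 0.0, -1.0]]
ft_force: [-6.7, 3.7, 21.8]
gripper_width: 0.0491
grasp_force: 60.0
```

Run:
```python
from h import *
s=st();print(s['moment'])
c=cam("scene");im=c["img"][:,:,::-1];u,v=proj(c,[.4846,.0275,.1]).astype(int)
a=cv2.resize(im[v-90:v+60,u-110:u+90],(800,600),interpolation=cv2.INTER_CUBIC)
cv2.imwrite("pics/z5.png",np.clip(a*1.5,0,255).astype(np.uint8))
```

```text
16.57 [0.4846 0.0276 0.1252] yawY -49.51 tilt [0.0009 0.0004] w 0.0491 g 60.0 F [-6.7  3.7 21.8] j [ -4.9  19.5 107.9   0.   52.5  44.6]
[0.59443174 1.15201332 0.02456131]
```

View pics/z5.png

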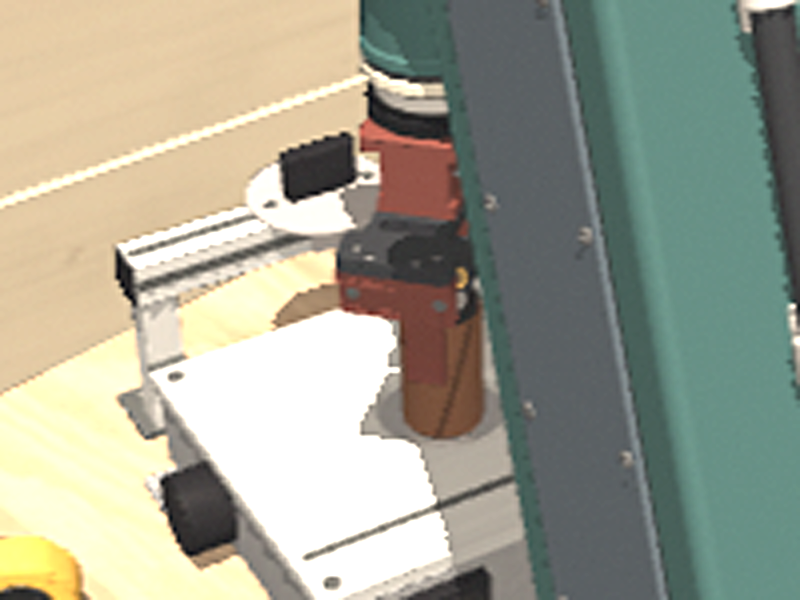

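The view shows the drum's sleeve bottom (440,430) sunk into the throat, and the cover level on the bar (315,195). The z reading of 0.1252 matches the computed home position with a hard stop at 22 N, so I'm handing in.

```bash
python3 -c "
from station import ctrl
print(ctrl.close_job())"
```

```text
the job is handed in; nothing more can be done
None
```

The cover hangs level on the bar with the fingers clear of it. The wide drum is keyed and held pressed home on the hub: it hit a hard stop at the computed home height, at about 22 N push and 60 N grip. I handed the job in at about 17 s, but it returned no verdict.

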